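Clamp a wax tablet mould shut in the bench screw clamp

TASK

Slide the aluminium tablet mould with the wooden handle along the table between the clamp's guide rails until it is fully home against the clamp's post. Then wind the crank clockwise until the pad meets the mould's cover and snug it by feel to roughly 35 N at the pad, firm but never forced, so that it stays clamped when you let go. Leave the bottle, the stamp, the spool and the shell candle where they stand.

Things in the scene. Friction and masses are not known exactly. Their poses are not given: they have to be found in the camera images.
- clamp: Dark green C-shaped bench screw clamp fixed to the table, 132 mm high. Origin on the table under the screw's axis; z up; mouth to +y; the post's flat stop face at y = -40 mm. Two dark steel guide rails along y, 18 mm high, 65 mm apart (x = +-32.5 mm) from y = -50 to +45 mm, flaring to 85 mm apart at y = +79 mm
- mould_grip (a point): Grip point on the wooden handle (22 mm wide in x, 22 tall, 100 long along y) of the loose tablet mould, 25 mm above the table. y points outward along the handle, which reaches 60 mm inward (-y) and 40 mm outward of the point. The far end of the mould is 175 mm inward. Home (far end on the stop, under the pad) the point is at x = 0, y = +135 mm in the clamp's frame
- mould_mid (a point): Middle of the aluminium mould's underside (60 mm wide in x, 80 long in y, 0.55 to 0.9 kg with all). It starts just clear of the rails' mouth, roughly in line. Its flat cover lies on a wax fill of unknown thickness: the cover's top is anywhere from 42 to 50 mm above the table, different each time; its black gasket gives 1 mm per 20 N
- clamp_pad: Black rubber-faced round pad, 36 mm across, at the foot of the screw. Origin at the middle of its underside, 66 to 78 mm above the table at the start. Goes down 24 mm per whole turn of the crank clockwise seen from above (3.82 mm per rad); the screw stays where it is left
- knob_grip (a point): Grip point of the upright dark wooden crank knob (19 mm diameter, 51 mm tall, top 22 mm above the point), which spins freely on its pin, so it can be held without turning the wrist. It goes round the screw's axis (the clamp's z axis) at 55 mm radius, and down with the screw. The top of the crank arm is 30 mm below the point; nothing but the knob stands above the arm
- crank (a joint): Angle of the crank, rad, growing clockwise seen from above (tightening). While it turns, it drags with about 5 N at the knob; held still, that mostly fades and the screw pushes back only with its load: each 10 N at the pad adds about 0.7 N, so 35 N adds about 2.4 N. From first touch to 35 N takes about 0.46 rad (gasket)
- scent_bottle: Bystander: amber dropper bottle with black top, 36 mm across, 105 mm tall; origin under its middle
- seal_stamp: Bystander: brass stamp with dark turned handle, 28 mm across, 82 mm tall; origin under its middle
- wick_spool: Bystander: spool of white wick, 52x101x36 mm; origin under its middle
- shell_small: Bystander: cream shell candle, 52x78x46 mm; origin under its middle

How it is judged:
On the way, in this order (a step that is already met when the one before it is completed fails the run):
1. the mould is fully home between the rails, against the clamp's post (y of mould_grip in the frame of clamp between 0.128 and 0.1385 m and x of mould_grip in the frame of clamp between -0.01 and 0.01 m), for 0.2 s.
2. the pad meets the mould's cover (contact force between clamp_pad and anything else above 3 N), for 0.1 s.
At the end, for the whole second after the job is handed in: The mould is home between the rails (within 3.5 mm of the stop, handle within 10 mm of the clamp's middle line), and the pad, at rest, presses on it with 20 to 55 N (all of step 1 and contact force between clamp_pad and anything else between 20 and 55 N and linear speed of clamp_pad below 0.005 m/s); the robot touches nothing.
It fails at once if the clamp is forced: more than 75 N at the pad (contact force between clamp_pad and anything else above 75 N).
It fails at once if a bystander is moved by more than 15 mm (distance of any of scent_bottle, seal_stamp, wick_spool, shell_small from where it was at the start of the episode above 0.015 m).
It also fails if it takes over 72 s, if anything falls off the work surface, if the arm or the gripper's body presses on something with over 40 N, if the wrist force passes 120 N, or if a joint passes its speed limit or range.

ROBOT

A 7-joint arm with a two-finger parallel gripper is mounted at the origin on a cart in front of the work surface, level with it; the furniture and walls round the work are solid. World frame = base frame: x ahead of the robot, y to its left, z up, the work surface at z = 0. Lengths are in m, angles in rad, forces in N, time in s.
With the tool pointing down it reaches from about 0.4 to 0.875 m from the base axis. Payload 19.3 kg.
Tool frame: the origin (TCP) lies between the finger pads; the fingertips stand 8 mm ahead of it and the grasp point (between the pads) lies 11 mm behind it (bot.tcp_to_tips is the distance from the TCP to the fingertips, in m); z points along the fingers, y is the line along which they close (so a half turn about z gives the same grasp; the last joint's range is limited). The gripper opens to 85 mm and grips with 20 to 120 N. Pads are 22 mm wide; open, the fingers measure 114 mm over their backs; the gripper's body (76 mm by 85 mm) begins 54 mm behind the grasp point. The pads swing forward as they close: fully open they stand 13 mm farther back than shut.
Start: joints at [-0.07, 0.521, -0.036, 1.599, 0.021, 1.021, -0.113], TCP at [0.625, -0, 0.239] pointing down, gripper open.
Joint ranges: [-2.91, 2.91], [-0.3, 2.13], [-1.5, 1.42], [0.17, 2.43], [-1.26, 4.41], [0.16, 1.93], [-2.52, 2.52]. Speed limits (rad/s): [1.89, 1.89, 2.39, 2.39, 3.01, 3.01, 3.01].

INTERFACE

Orientations are given as a unit quaternion [w, x, y, z].
In Python, from station import bot gives the robot as it stands.
- The arm moves only by the shell command python3 -m handwheel 'ROWS' [FORCE]. ROWS is JSON, a list of rows, each an object of numbers: "x", "y", "z": the shift along the world's x, y, z in mm; "roll": the turn about the world's z in degrees; "fingers": the closure, from 0 (fully open) to 1 (shut). A call has exactly 8 rows; each row is the pose to reach, as a shift and turn from the pose commanded when the call began; what a row does not reach only later rows make up. A row lasts 1/8 s, in which the tool goes at most 62.5 mm and 10.7 degrees, less where a joint would pass 70% of its speed; a pose out of reach is approached as far as the arm can. A call with a gripper value outside its range is refused whole. The fingers move at their own pace and stop on an object; FORCE is the grip in N (left out, the last holds). Time passes only in rows, so rows that repeat a pose let the fingers close, or fill a call up. It gives the time, the measured TCP pose, the force, the opening and the grip force at its end, in the units of the state.
- bot.state(): the state, without advancing time (a new reading comes with each control period).
- bot.camera(name): name is "scene" or "side" or "wrist"; returns the picture (420x560x3 uint8, red, green, blue); there is no depth.
- bot.calibration(name): a dict with "camera_matrix" (3x3 intrinsics, pixels), "cam_to_world" (4x4, takes a point from camera to world coordinates); the wrist camera has in their place "hand_eye" (4x4, takes a point from camera to tool coordinates, whose origin is the TCP and whose axes are the flange's). Camera axes: x right, y up, looking along -z (the intrinsics and any distortion apply to the point x, -y, -z); pixel columns grow to the right and rows downward; lengths in m; the calibration is good to about 2 mm. The wrist camera is an equidistant fisheye: a pixel r from the principal point sees the ray r / f radians off the axis. A picture is of the moment at which its call begins: read the wrist's pose just before it. calibration takes no time and is no camera call.
- bot.hand_in(): hands the job in; it is judged then, once.
The state is a dict: "time_s": time; "q": joint angles; "dq": joint speeds; "tau": joint torques, N m; "position": TCP position; "eef_rot": TCP orientation; "wrist_force": force on the tool from outside, world axes, zero at the start; "torque": the same for the moment, N m; "gripper_width": finger opening in m; "grasp_force": force on a finger pad.
Only numpy, scipy, OpenCV 4.12 (cv2) and the standard library are available. Lean on these libraries where they do the work, as an engineer would, in place of code of your own. Each camera call takes 0.05 s, during which the arm holds its last target. There are 200 camera calls.

## Working session

There is one attempt and no reset: what is moved stays moved. The work goes in short steps, Python scripts to look and compute and a shell command to move; the robot and the scene stay as the last step left them, time stands still between calls to the robot, and variables do not carry over. Pictures are saved under pics/ and viewed, at most 10 in all, crops included, and the job is handed in when it is done.

```bash
mkdir -p pics; ls
cat > h.py <<'E'
import numpy as np,cv2
from station import bot
def save(n,f): 
    im=bot.camera(n); cv2.imwrite('pics/'+f,im[:,:,::-1]); return im
def ray(n,u,v):
    c=bot.calibration(n);K=np.array(c['camera_matrix']);T=np.array(c['cam_to_world'])
    d=np.linalg.inv(K)@[u,v,1]; d=np.array([d[0],-d[1],-d[2]])
    return T[:3,3],T[:3,:3]@d
def onz(n,u,v,z):
    o,d=ray(n,u,v); return o+d*(z-o[2])/d[2]
def proj(n,p):
    c=bot.calibration(n);K=np.array(c['camera_matrix']);T=np.array(c['cam_to_world'])
    q=np.linalg.inv(T)@np.append(p,1); q=K@np.array([q[0],-q[1],-q[2]]); return q[:2]/q[2]
def tri(a,ua,b,ub):
    o1,d1=ray(a,*ua);o2,d2=ray(b,*ub)
    s=np.linalg.lstsq(np.c_[d1,-d2],o2-o1,rcond=None)[0]
    p,q=o1+s[0]*d1,o2+s[1]*d2
    return (p+q)/2,np.linalg.norm(p-q)
E
python3 - <<'E'
from h import *
save('scene','s0.png');save('side','d0.png')
for n in('scene','side'):
  c=bot.calibration(n);print(n,c)
print(bot.state())
E
```

```text
pics
scene {'camera_matrix': array([[487.1332534 ,   0.        , 278.55849576],
       [  0.        , 487.1332534 , 212.86531356],
       [  0.        ,   0.        ,   1.        ]]), 'cam_to_world': array([[-0.65339372,  0.50294303, -0.56579586,  0.03335514],
       [-0.75690844, -0.42130453,  0.49959194,  0.48240166],
       [ 0.01289392,  0.7546859 ,  0.65595956,  0.83865319],
       [ 0.        ,  0.        ,  0.        ,  1.        ]])}
side {'camera_matrix': array([[540.48821449,   0.        , 273.52760272],
       [  0.        , 540.48821449, 207.78061841],
       [  0.        ,   0.        ,   1.        ]]), 'cam_to_world': array([[-0.87376094,  0.32087145, -0.36549053,  0.16287865],
       [-0.48632053, -0.56738839,  0.66450189,  0.77166228],
       [ 0.0058446 ,  0.75836134,  0.65180819,  0.93255607],
       [ 0.        ,  0.        ,  0.        ,  1.        ]])}
{'time_s': 0.1, 'q': array([-0.07018863,  0.52198317, -0.03630584,  1.59990579,  0.02117898,
        1.02111408, -0.11277077]), 'dq': array([ 1.46702171e-03, -6.79809420e-04, -1.56565210e-04, -2.22708066e-03,
        2.49677798e-05,  4.49067749e-05, -1.77523965e-03]), 'tau': array([ 6.00351588e-03, -9.28489351e+01,  1.98515877e+00, -3.70530617e+01,
        1.82421418e-02,  5.33716375e-03, -2.83208755e-05]), 'position': array([ 6.24721172e-01, -4.60265647e-05,  2.38781786e-01]), 'eef_rot': array([-3.39521853e-04,  7.07115048e-01,  7.07098328e-01, -3.84732915e-04]), 'wrist_force': array([-0.05323928, -0.44858809, -0.84908749]), 'torque': array([0.02412988, 0.0308117 , 0.01732306]), 'grasp_force': 0.0, 'gripper_width': 0.08546346482965982}
```

View pics/s0.png

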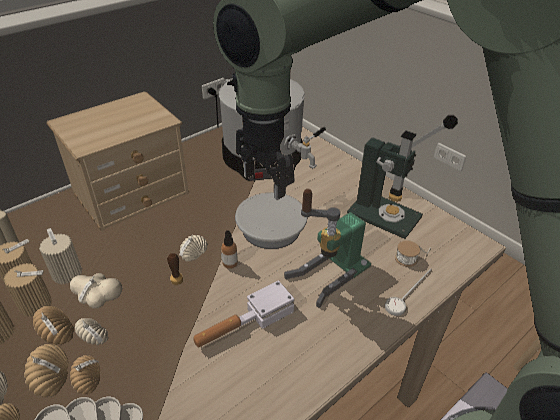

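View pics/d0.png

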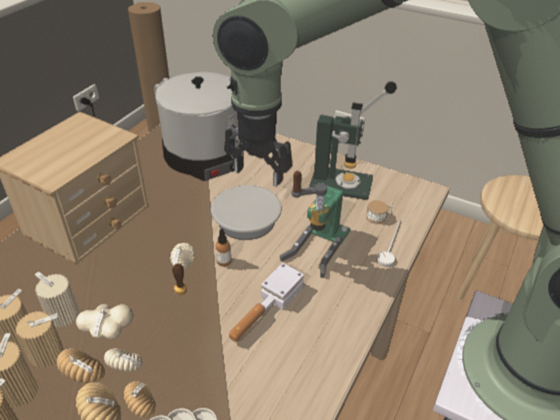

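Both views show the clamp at about (335,250) in scene, its knob at (307,200), and the mould at (265,305) with its handle running to (197,340). In side, the knob is at (297,182), the mould at (283,286) and the handle end at (235,332). Next I'll enlarge the crops.

Run:
```python
from h import *
a=cv2.imread('pics/s0.png')[180:360,185:385];b=cv2.imread('pics/d0.png')[165:345,215:365]
a=cv2.resize(a,None,fx=2.25,fy=2.25,interpolation=3);b=cv2.resize(b,None,fx=2.25,fy=2.25,interpolation=3)
cv2.imwrite('pics/z0.png',np.hstack([a,b]))
for n,l in {'scene':[(197,340,.025),(241,322,.025),(288,274,.01),(321,301,.01),(407,252,.03),(398,305,.02),(229,265,0),(175,280,0),(192,247,.02)],'side':[(235,332,.025),(265,306,.025),(284,256,.01),(322,268,.01)]}.items():
  for u,v,z in l: print(n,u,v,onz(n,u,v,z).round(3))
print(tri('scene',(307,190),'side',(297,173)))
print(tri('scene',(307,212),'side',(297,192)))
```

```text
scene 197 340 [0.551 0.232 0.025]
scene 241 322 [0.529 0.141 0.025]
scene 288 274 [ 0.574 -0.027  0.01 ]
scene 321 301 [ 0.471 -0.03   0.01 ]
scene 407 252 [ 0.434 -0.272  0.03 ]
scene 398 305 [ 0.353 -0.141  0.02 ]
scene 229 265 [0.691 0.053 0.   ]
scene 175 280 [0.732 0.174 0.   ]
scene 192 247 [0.778 0.096 0.02 ]
side 235 332 [0.552 0.223 0.025]
side 265 306 [0.532 0.135 0.025]
side 284 256 [ 0.573 -0.028  0.01 ]
side 322 268 [ 0.478 -0.037  0.01 ]
(array([ 0.56440924, -0.06047106,  0.23971515]), np.float64(0.0029670920036421874))
(array([ 0.56374744, -0.06402693,  0.18302161]), np.float64(0.000785026341917551))
```

View pics/z0.png

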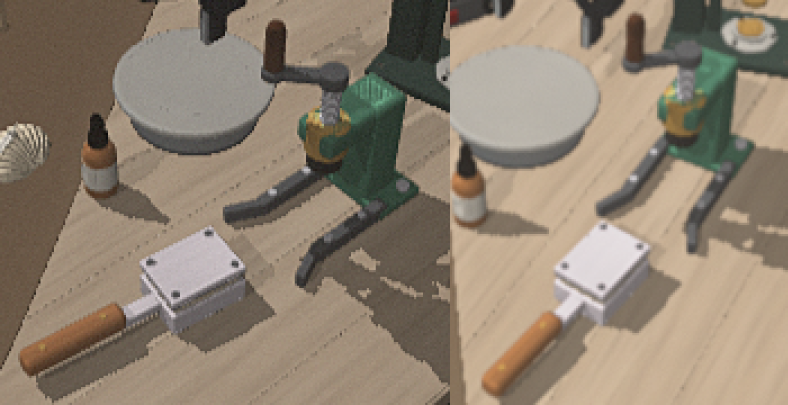

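The crops show, in crop pixels for scene then side:
- **Crank hub:** (338,74) and (686,53).
- **Knob:** top (274,24) and (635,16).
- **Rail tips:** (228,213), (302,280) and (601,210), (692,246).
- **Mould cover corners:** (141,263), (208,230), (245,263), (175,295).

Run:
```python
from h import *
S=lambda u,v:(185+u/2.25,180+v/2.25)
D=lambda u,v:(215+(u-450)/2.25,165+v/2.25)
for k,s,d in [('hub',(338,74),(686,53)),('knobtop',(274,24),(635,16)),('knobbot',(274,76),(633,64)),('tipL',(228,213),(601,210)),('tipR',(302,280),(692,246)),
 ('bendL',(274,191),(632,179)),('c1',(141,263),(554,260)),('c2',(208,230),(603,224)),('c3',(245,263),(648,247)),('c4',(175,295),(600,290)),('hout',(27,360),(489,382)),('hin',(123,316),(558,318))]:
  p,e=tri('scene',S(*s),'side',D(*d)); print(k,p.round(4),round(e,4))
for k,z,s,d in [('tipL',.018,(228,211),(601,208)),('tipR',.018,(302,279),(692,243)),('bendL',.018,(275,188),(633,176)),('bendR',.018,(316,249),(703,202)),('hout',.025,(27,360),(489,382)),('hin',.025,(123,316),(558,318))]:
  print(k,onz('scene',*S(*s),z).round(4),onz('side',*D(*d),z).round(4))
```

```text
hub [ 0.5323 -0.1163  0.1706] 0.002
knobtop [ 0.5625 -0.058   0.2424] 0.0002
knobbot [ 0.5662 -0.0662  0.1759] 0.0016
tipL [ 0.5768 -0.0242  0.0055] 0.0031
tipR [ 0.4702 -0.0245  0.004 ] 0.0007
bendL [ 0.5689 -0.0806  0.0061] 0.0021
c1 [0.5606 0.0986 0.0479] 0.0082
c2 [0.5459 0.0296 0.0485] 0.001
c3 [0.498  0.0253 0.0388] 0.0042
c4 [0.5128 0.0972 0.038 ] 0.0026
hout [0.5528 0.2312 0.0233] 0.0014
hin [0.5329 0.1413 0.0284] 0.0017
tipL [ 0.5721 -0.0197  0.018 ] [ 0.5713 -0.0145  0.018 ]
tipR [ 0.4634 -0.0165  0.018 ] [ 0.4676 -0.0165  0.018 ]
bendL [ 0.5646 -0.0772  0.018 ] [ 0.564  -0.0732  0.018 ]
bendR [ 0.4807 -0.0523  0.018 ] [ 0.4822 -0.0747  0.018 ]
hout [0.5509 0.2322 0.025 ] [0.5527 0.2317 0.025 ]
hin [0.5341 0.1405 0.025 ] [0.535  0.1382 0.025 ]
```

```bash
python3 -m handwheel '[{"x":-25,"y":10,"z":25},{"x":-50,"y":25,"z":50},{"x":-80,"y":40,"z":70},{"x":-100,"y":50,"z":80},{"x":-100,"y":50,"z":80},{"x":-100,"y":50,"z":80},{"x":-100,"y":50,"z":80},{"x":-100,"y":50,"z":80}]'
python3 - <<'E'
from h import *
print(bot.calibration('wrist')); s=bot.state(); print(s['position'],s['eef_rot'])
im=save('wrist','w0.png')
E
```

```text
{'camera_matrix': array([[325.1922621 ,   0.        , 286.99525039],
       [  0.        , 325.1922621 , 209.55635875],
       [  0.        ,   0.        ,   1.        ]]), 'hand_eye': array([[ 2.51501632e-04,  9.46474798e-01,  3.22777623e-01,
         8.39309066e-02],
       [ 9.99999968e-01, -2.39561698e-04, -7.67169509e-05,
         4.62974184e-05],
       [ 4.71449459e-06,  3.22777632e-01, -9.46474828e-01,
        -1.34749554e-01],
       [ 0.00000000e+00,  0.00000000e+00,  0.00000000e+00,
         1.00000000e+00]])}
[ 6.24721172e-01 -4.60265647e-05  2.38781786e-01] [-3.39521853e-04  7.07115048e-01  7.07098328e-01 -3.84732915e-04]$[0]: bad value
```

View pics/w0.png

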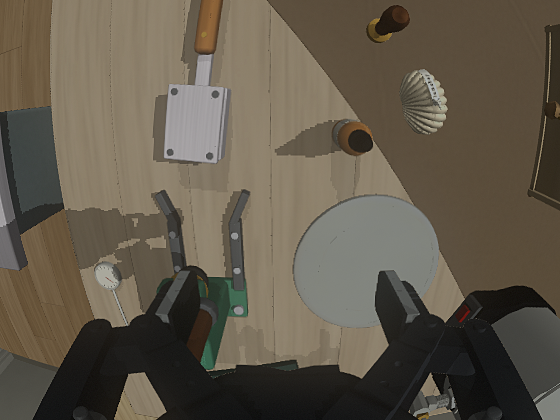

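The move was refused because every row needs all the keys, but the wrist view from the start pose is useful anyway. It shows the rail tips at (162,194) and (245,192), the bends at (177,237) and (236,235), the mould cover corners at (170,86), (229,91), (221,162), (165,152), and the handle going up from (205,50).

```bash
cat >> h.py <<'E'
from scipy.spatial.transform import Rotation as R
def wz(u,v,z,s):
    c=bot.calibration('wrist');K=c['camera_matrix'];H=c['hand_eye']
    x=(u-K[0,2])/K[0,0];y=(v-K[1,2])/K[0,0];r=np.hypot(x,y)
    d=np.array([x/r*np.sin(r),-y/r*np.sin(r),-np.cos(r)])
    q=s['eef_rot'];M=R.from_quat([q[1],q[2],q[3],q[0]]).as_matrix()
    o=s['position']+M@H[:3,3];d=M@H[:3,:3]@d
    return o+d*(z-o[2])/d[2]
E
python3 - <<'E'
from h import *
s=bot.state()
for k,u,v,z in [('tipR',162,194,.018),('tipL',245,192,.018),('bendL',236,235,.018),('railL2',239,280,.018),('bendR',177,238,.018),('railR2',182,268,.018),('c',170,86,.046),('c',229,91,.046),('c',221,162,.046),('c',165,152,.046),('hin',204,52,.03),('hfar',211,1,.03)]:
  print(k,wz(u,v,z,s).round(4))
a=cv2.imread('pics/w0.png')
cv2.imwrite('pics/w0z.png',cv2.resize(a[0:330,140:260],None,fx=1.8,fy=1.8,interpolation=3))
E
```

```text
tipR [ 0.4751 -0.0178  0.018 ]
tipL [ 0.5767 -0.0162  0.018 ]
bendL [ 0.5635 -0.0697  0.018 ]
railL2 [ 0.5632 -0.1327  0.018 ]
bendR [ 0.4878 -0.0748  0.018 ]
railR2 [ 0.4887 -0.1174  0.018 ]
c [0.5045 0.1062 0.046 ]
c [0.5669 0.0969 0.046 ]
c [0.5564 0.0241 0.046 ]
c [0.4951 0.0367 0.046 ]
hin [0.5375 0.1415 0.03  ]
hfar [0.5444 0.1991 0.03  ]
```

View pics/w0z.png

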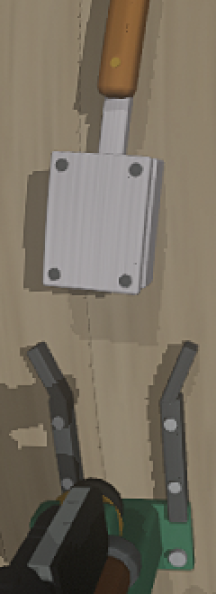

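```bash
python3 -m handwheel '[{"x":-15,"y":40,"z":-10,"roll":-2,"fingers":0},{"x":-35,"y":90,"z":-30,"roll":-5,"fingers":0},{"x":-60,"y":145,"z":-60,"roll":-8,"fingers":0},{"x":-78,"y":196,"z":-100,"roll":-8,"fingers":0},{"x":-78,"y":196,"z":-140,"roll":-8,"fingers":0},{"x":-78,"y":196,"z":-140,"roll":-8,"fingers":0},{"x":-78,"y":196,"z":-140,"roll":-8,"fingers":0},{"x":-78,"y":196,"z":-140,"roll":-8,"fingers":0}]' 40
python3 - <<'E'
from h import *
s=bot.state();print(s['position'])
im=save('wrist','w1.png')
E
```

```text
time_s: 1.15
position: [0.5482, 0.1953, 0.1011]
eef_rot: [0.0, 0.755, 0.655, 0.001]
wrist_force: [0.1, -0.5, 0.7]
gripper_width: 0.0853
grasp_force: 0.0
[0.54820309 0.19531998 0.10106226]
```

View pics/w1.png

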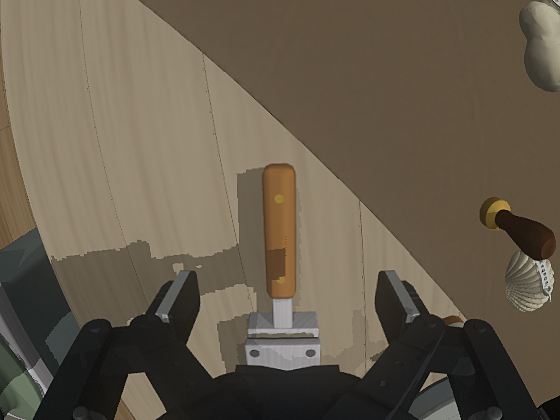

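The handle now runs vertically in the image at column 280, rows 165 to 298, nearly centred between the fingers. I'll work out the remaining offset.

Run:
```python
from h import *
s=bot.state()
for u,v,z in [(280,166,.03),(281,298,.03),(282,230,.036)]: print(wz(u,v,z,s).round(4))
```

```text
[0.5498 0.2391 0.03  ]
[0.5357 0.1398 0.03  ]
[0.5451 0.1974 0.036 ]
```

```bash
python3 -m handwheel '[{"x":-4,"y":4,"z":-30,"roll":0,"fingers":0},{"x":-4,"y":4,"z":-60,"roll":0,"fingers":0},{"x":-4,"y":4,"z":-83,"roll":0,"fingers":0},{"x":-4,"y":4,"z":-83,"roll":0,"fingers":0.5},{"x":-4,"y":4,"z":-83,"roll":0,"fingers":1},{"x":-4,"y":4,"z":-83,"roll":0,"fingers":1},{"x":-4,"y":4,"z":-83,"roll":0,"fingers":1},{"x":-4,"y":4,"z":-83,"roll":0,"fingers":1}]' 60
```

```text
time_s: 2.2
position: [0.5437, 0.2002, 0.0169]
eef_rot: [0.0, 0.755, 0.656, 0.001]
wrist_force: [4.4, -0.4, 3.5]
gripper_width: 0.0204
grasp_force: 62.6
```

```bash
python3 -m handwheel '[{"x":-10,"y":0,"z":0,"roll":4.5,"fingers":1},{"x":-20,"y":0,"z":0,"roll":9,"fingers":1},{"x":-20,"y":-20,"z":0,"roll":9,"fingers":1},{"x":-20,"y":-40,"z":0,"roll":9,"fingers":1},{"x":-20,"y":-60,"z":0,"roll":9,"fingers":1},{"x":-20,"y":-70,"z":0,"roll":9,"fingers":1},{"x":-20,"y":-70,"z":0,"roll":9,"fingers":1},{"x":-20,"y":-70,"z":0,"roll":9,"fingers":1}]'
python3 - <<'E'
from h import *
s=bot.state();print(s['position'])
save('scene','s1.png');save('side','d1.png')
a=cv2.imread('pics/s1.png')[180:360,185:385];b=cv2.imread('pics/d1.png')[165:345,215:365]
a=cv2.resize(a,None,fx=2.25,fy=2.25,interpolation=3);b=cv2.resize(b,None,fx=2.25,fy=2.25,interpolation=3)
cv2.imwrite('pics/z1.png',np.hstack([a,b]))
E
```

```text
time_s: 3.2
position: [0.5232, 0.1291, 0.0165]
eef_rot: [0.0, 0.701, 0.713, -0.0]
wrist_force: [1.8, -5.2, 3.6]
gripper_width: 0.0208
grasp_force: 62.5
[0.52321218 0.12910117 0.01645406]
```

View pics/z1.png

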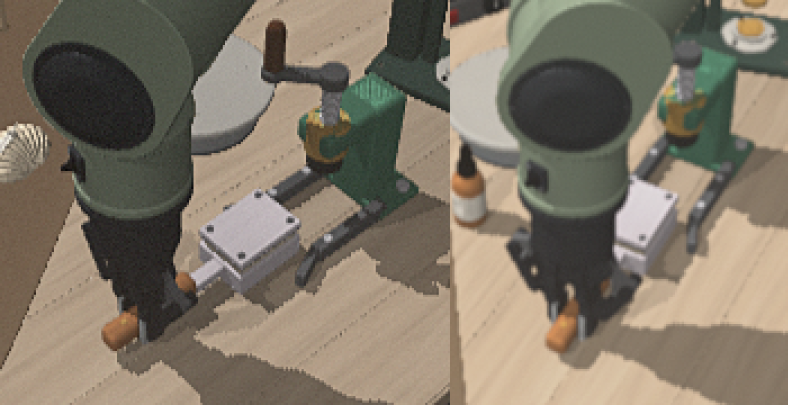

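The mould's nose is now at the rail mouth and well aligned, with the cover at (250,230) in the scene crop between the rail tips. I'll keep sliding.

```bash
python3 -m handwheel '[{"x":0,"y":-8,"z":0,"roll":0,"fingers":1},{"x":0,"y":-16,"z":0,"roll":0,"fingers":1},{"x":0,"y":-24,"z":0,"roll":0,"fingers":1},{"x":0,"y":-32,"z":0,"roll":0,"fingers":1},{"x":0,"y":-40,"z":0,"roll":0,"fingers":1},{"x":0,"y":-48,"z":0,"roll":0,"fingers":1},{"x":0,"y":-54,"z":0,"roll":0,"fingers":1},{"x":0,"y":-58,"z":0,"roll":0,"fingers":1}]'
```

```text
time_s: 4.3
position: [0.5231, 0.073, 0.0165]
eef_rot: [-0.0, 0.701, 0.714, 0.001]
wrist_force: [0.5, 6.6, 2.6]
gripper_width: 0.021
grasp_force: 62.8
```

```bash
python3 -m handwheel '[{"x":0,"y":-4,"z":0,"roll":0,"fingers":1},{"x":0,"y":-8,"z":0,"roll":0,"fingers":1},{"x":0,"y":-12,"z":0,"roll":0,"fingers":1},{"x":0,"y":-16,"z":0,"roll":0,"fingers":1},{"x":0,"y":-20,"z":0,"roll":0,"fingers":1},{"x":0,"y":-24,"z":0,"roll":0,"fingers":1},{"x":0,"y":-27,"z":0,"roll":0,"fingers":1},{"x":0,"y":-30,"z":0,"roll":0,"fingers":1}]'
```

```text
time_s: 5.3
position: [0.5231, 0.0433, 0.0164]
eef_rot: [-0.0, 0.701, 0.714, 0.001]
wrist_force: [0.6, 6.0, 4.1]
gripper_width: 0.0209
grasp_force: 62.8
```

```bash
python3 -m handwheel '[{"x":0,"y":-1,"z":0,"roll":0,"fingers":1},{"x":0,"y":-2,"z":0,"roll":0,"fingers":1},{"x":0,"y":-3,"z":0,"roll":0,"fingers":1},{"x":0,"y":-4,"z":0,"roll":0,"fingers":1},{"x":0,"y":-5,"z":0,"roll":0,"fingers":1},{"x":0,"y":-6,"z":0,"roll":0,"fingers":1},{"x":0,"y":-7,"z":0,"roll":0,"fingers":1},{"x":0,"y":-7,"z":0,"roll":0,"fingers":1}]'
```

```text
time_s: 6.3
position: [0.5232, 0.0372, 0.0164]
eef_rot: [-0.001, 0.7, 0.714, 0.001]
wrist_force: [-0.7, 11.1, 4.2]
gripper_width: 0.0212
grasp_force: 62.8
```

```bash
python3 -m handwheel '[{"x":0,"y":-1,"z":0,"roll":0,"fingers":1},{"x":0,"y":-2,"z":0,"roll":0,"fingers":1},{"x":0,"y":-3,"z":0,"roll":0,"fingers":1},{"x":0,"y":-3,"z":0,"roll":0,"fingers":1},{"x":0,"y":-3,"z":0,"roll":0,"fingers":1},{"x":0,"y":-3,"z":0,"roll":0,"fingers":1},{"x":0,"y":-3,"z":0,"roll":0,"fingers":1},{"x":0,"y":-3,"z":0,"roll":0,"fingers":1}]'
```

```text
time_s: 7.3
position: [0.5238, 0.037, 0.0166]
eef_rot: [-0.001, 0.7, 0.715, 0.003]
wrist_force: [0.5, 26.3, 2.2]
gripper_width: 0.0208
grasp_force: 63.4
```

The mould has stopped at y = 0.037 with the push force at 26 N, so it is home against the post. Releasing and lifting.

```bash
python3 -m handwheel '[{"x":0,"y":2,"z":0,"roll":0,"fingers":0.5},{"x":0,"y":2,"z":0,"roll":0,"fingers":0.2},{"x":0,"y":2,"z":0,"roll":0,"fingers":0},{"x":0,"y":2,"z":20,"roll":0,"fingers":0},{"x":0,"y":5,"z":70,"roll":0,"fingers":0},{"x":0,"y":5,"z":130,"roll":0,"fingers":0},{"x":0,"y":5,"z":190,"roll":0,"fingers":0},{"x":0,"y":5,"z":250,"roll":0,"fingers":0}]' 25
python3 -m handwheel '[{"x":0,"y":0,"z":40,"roll":0,"fingers":0},{"x":0,"y":0,"z":60,"roll":0,"fingers":0},{"x":0,"y":-50,"z":70,"roll":0,"fingers":0},{"x":0,"y":-100,"z":70,"roll":0,"fingers":0},{"x":0,"y":-150,"z":70,"roll":0,"fingers":0},{"x":0,"y":-170,"z":70,"roll":0,"fingers":0},{"x":0,"y":-170,"z":70,"roll":0,"fingers":0},{"x":0,"y":-170,"z":70,"roll":0,"fingers":0}]'
python3 - <<'E'
from h import *
s=bot.state();print(s['position'],s['eef_rot'])
save('wrist','w2.png')
E
```

```text
time_s: 8.3
position: [0.5226, 0.0366, 0.2684]
eef_rot: [0.0, 0.701, 0.713, 0.0]
wrist_force: [0.3, -0.0, -0.7]
gripper_width: 0.0853
grasp_force: 0.0
time_s: 9.3
position: [0.523, -0.1322, 0.3362]
eef_rot: [-0.0, 0.701, 0.713, 0.0]
wrist_force: [-0.7, 0.6, -0.0]
gripper_width: 0.0853
grasp_force: 0.0
[ 0.52296279 -0.13220753  0.33623149] [-1.92728564e-04  7.00686339e-01  7.13469420e-01  6.76912222e-05]
```

View pics/w2.png

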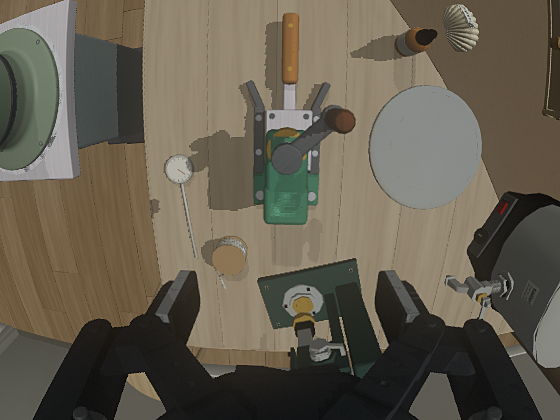

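The view is clear. The mould sits between the rails with its handle end at (290,15), the hub is at (288,158) and the knob top is at (342,121).

Run:
```python
from h import *
s=bot.state()
for k,u,v,z in [('knob',342,121,.241),('hub',288,158,.19),('hub',288,158,.18),('tipR',250,85,.018),('tipL',325,87,.018),('hend',291,14,.03),('hin',289,82,.03)]: print(k,wz(u,v,z,s).round(4))
```

```text
knob [ 0.5606 -0.0597  0.241 ]
hub [ 0.5233 -0.0963  0.19  ]
hub [ 0.5234 -0.098   0.18  ]
tipR [ 0.4705 -0.0235  0.018 ]
tipL [ 0.5731 -0.0244  0.018 ]
hend [0.5245 0.0755 0.03  ]
hin [ 0.5236 -0.0198  0.03  ]
```

```bash
python3 -m handwheel '[{"x":20,"y":36,"z":0,"roll":0,"fingers":0},{"x":40,"y":72,"z":0,"roll":0,"fingers":0},{"x":40,"y":72,"z":-20,"roll":0,"fingers":0.3},{"x":40,"y":72,"z":-60,"roll":0,"fingers":0.4},{"x":40,"y":72,"z":-100,"roll":0,"fingers":0.4},{"x":40,"y":72,"z":-128,"roll":0,"fingers":0.4},{"x":40,"y":72,"z":-128,"roll":0,"fingers":0.4},{"x":40,"y":72,"z":-128,"roll":0,"fingers":1}]' 25
python3 -m handwheel '[{"x":0,"y":0,"z":0,"roll":0,"fingers":1},{"x":0,"y":0,"z":0,"roll":0,"fingers":1},{"x":0,"y":0,"z":0,"roll":0,"fingers":1},{"x":0,"y":0,"z":0,"roll":0,"fingers":1},{"x":0,"y":0,"z":0,"roll":0,"fingers":1},{"x":0,"y":0,"z":0,"roll":0,"fingers":1},{"x":0,"y":0,"z":0,"roll":0,"fingers":1},{"x":0,"y":0,"z":0,"roll":0,"fingers":1}]'
python3 - <<'E'
from h import *
a=save('scene','s3.png')[150:330,220:400];b=save('side','d3.png')[130:310,240:420]
f=lambda a:cv2.resize(a[:,:,::-1],None,fx=2.2,fy=2.2,interpolation=3)
cv2.imwrite('pics/z3.png',np.hstack([f(a),f(b)]))
C=np.array([523.5,-98.5])
print(bot.state()['position'])
for a in range(0,375,15):
  t=np.radians(44.5-a); print(a,(C+55*np.array([np.cos(t),np.sin(t)])-[562.7,-60]).round(1),round(-a/15,1))
E
```

```text
time_s: 10.35
position: [0.5635, -0.0605, 0.2095]
eef_rot: [0.0, 0.701, 0.713, 0.0]
wrist_force: [-0.9, 0.1, -0.8]
gripper_width: 0.0341
grasp_force: 0.0
time_s: 11.35
position: [0.5634, -0.0609, 0.2097]
eef_rot: [0.001, 0.701, 0.713, 0.001]
wrist_force: [-2.8, 1.2, 7.0]
gripper_width: 0.0182
grasp_force: 26.0
[ 0.563378  -0.0609249  0.2096328]
0 [0.  0.1] 0.0
15 [  8.7 -11.4] -1.0
30 [ 14.  -24.7] -2.0
45 [ 15.8 -39. ] -3.0
60 [ 13.8 -53.2] -4.0
75 [  8.2 -66.4] -5.0
90 [ -0.6 -77.7] -6.0
105 [-12.1 -86.4] -7.0
120 [-25.4 -91.7] -8.0
135 [-39.7 -93.5] -9.0
150 [-53.9 -91.5] -10.0
165 [-67.1 -85.9] -11.0
180 [-78.4 -77.1] -12.0
195 [-87.1 -65.6] -13.0
210 [-92.4 -52.3] -14.0
225 [-94.2 -38. ] -15.0
240 [-92.2 -23.8] -16.0
255 [-86.6 -10.6] -17.0
270 [-77.8   0.7] -18.0
285 [-66.3   9.4] -19.0
300 [-53.   14.7] -20.0
315 [-38.7  16.5] -21.0
330 [-24.5  14.5] -22.0
345 [-11.3   8.9] -23.0
360 [0.  0.1] -24.0
```

View pics/z3.png

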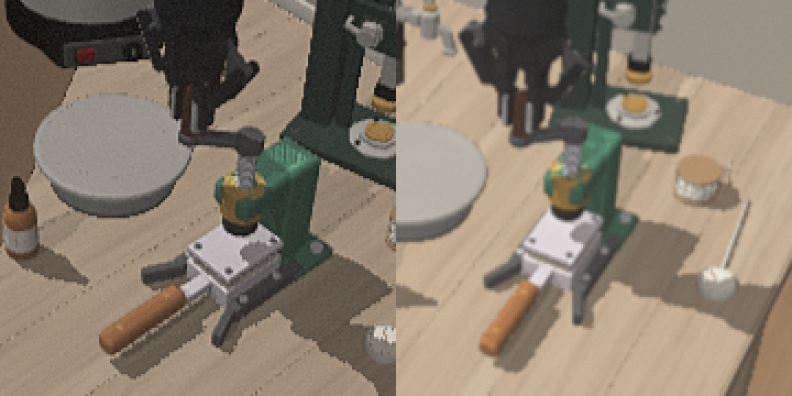

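The knob sits between the pads at (190,110) in the left crop, and the mould is home under the pad. Winding the first 120°.

```bash
python3 -m handwheel '[{"x":8.7,"y":-11.4,"z":-1,"roll":0,"fingers":1},{"x":14,"y":-24.7,"z":-2,"roll":0,"fingers":1},{"x":15.8,"y":-39,"z":-3,"roll":0,"fingers":1},{"x":13.8,"y":-53.2,"z":-4,"roll":0,"fingers":1},{"x":8.2,"y":-66.4,"z":-5,"roll":0,"fingers":1},{"x":-0.6,"y":-77.7,"z":-6,"roll":0,"fingers":1},{"x":-0.6,"y":-77.7,"z":-6,"roll":0,"fingers":1},{"x":-0.6,"y":-77.7,"z":-6,"roll":0,"fingers":1}]'
```

```text
time_s: 12.45
position: [0.5607, -0.1373, 0.2034]
eef_rot: [-0.002, 0.701, 0.713, -0.0]
wrist_force: [-18.5, 11.0, 19.0]
gripper_width: 0.0181
grasp_force: 27.7
```

```bash
python3 -m handwheel '[{"x":-1.6,"y":1.6,"z":1,"roll":0,"fingers":1},{"x":-13,"y":-7.1,"z":0,"roll":0,"fingers":1},{"x":-26.4,"y":-12.4,"z":-1,"roll":0,"fingers":1},{"x":-40.7,"y":-14.2,"z":-2,"roll":0,"fingers":1},{"x":-54.9,"y":-12.2,"z":-3,"roll":0,"fingers":1},{"x":-68.1,"y":-6.6,"z":-4,"roll":0,"fingers":1},{"x":-79.4,"y":2.2,"z":-5,"roll":0,"fingers":1},{"x":-79.4,"y":2.2,"z":-5,"roll":0,"fingers":1}]'
```

```text
time_s: 13.45
position: [0.4827, -0.136, 0.1979]
eef_rot: [0.0, 0.701, 0.713, 0.0]
wrist_force: [-3.5, 5.3, 3.9]
gripper_width: 0.0183
grasp_force: 25.9
```

```bash
python3 -m handwheel '[{"x":-8.7,"y":11.5,"z":-1,"roll":0,"fingers":1},{"x":-14,"y":24.8,"z":-2,"roll":0,"fingers":1},{"x":-15.8,"y":39.1,"z":-3,"roll":0,"fingers":1},{"x":-13.8,"y":53.3,"z":-4,"roll":0,"fingers":1},{"x":-13.8,"y":53.3,"z":-4,"roll":0,"fingers":1},{"x":-13.8,"y":53.3,"z":-4,"roll":0,"fingers":1},{"x":-13.8,"y":53.3,"z":-4,"roll":0,"fingers":1},{"x":-13.8,"y":53.3,"z":-4,"roll":0,"fingers":1}]'
python3 - <<'E'
from h import *
F=[]
for i in range(6): bot.camera('side'); F.append(bot.state()['wrist_force'])
print(np.mean(F,0).round(2),np.std(F,0).round(2),bot.state()['position'])
im=bot.camera('scene');cv2.imwrite('pics/s4.png',im[:,:,::-1]);cv2.imwrite('pics/d4.png',bot.camera('side')[:,:,::-1])
E
```

```text
time_s: 14.45
position: [0.469, -0.0824, 0.1938]
eef_rot: [-0.001, 0.701, 0.713, 0.0]
wrist_force: [-6.8, 7.7, 11.7]
gripper_width: 0.0182
grasp_force: 26.8
[-6.25  8.1  12.14] [0.5  0.42 0.45] [ 0.46900706 -0.08238332  0.1937697 ]
```

```bash
cat > tab.py <<'E'
import sys,numpy as np
a0,a1,step=map(float,sys.argv[1:4]); p=lambda a:55*np.array([np.cos(np.radians(44.5-a)),np.sin(np.radians(44.5-a))])
for a in np.arange(a0+step,a1+.01,step): print(a,(p(a)-p(a0)).round(1),round(-(a-a0)/15,1))
E
python3 tab.py 240 264 3; python3 tab.py 264 288 3
```

```text
243.0 [0.8 2.8] -0.2
246.0 [1.8 5.5] -0.4
249.0 [3.  8.1] -0.6
252.0 [ 4.2 10.7] -0.8
255.0 [ 5.6 13.2] -1.0
258.0 [ 7.1 15.7] -1.2
261.0 [ 8.8 18. ] -1.4
264.0 [10.6 20.3] -1.6
267.0 [1.9 2.2] -0.2
270.0 [3.9 4.2] -0.4
273.0 [6.  6.2] -0.6
276.0 [8.2 8.1] -0.8
279.0 [10.5  9.8] -1.0
282.0 [12.9 11.4] -1.2
285.0 [15.4 12.9] -1.4
288.0 [17.9 14.2] -1.6
```

Next 24° with the offset fix (-0.9, +0.3, z +1.3) included.

```bash
python3 -m handwheel '[{"x":-0.1,"y":3,"z":0.7,"roll":0,"fingers":1},{"x":0.9,"y":5.8,"z":0.9,"roll":0,"fingers":1},{"x":2.1,"y":8.4,"z":0.7,"roll":0,"fingers":1},{"x":3.3,"y":11,"z":0.5,"roll":0,"fingers":1},{"x":4.7,"y":13.5,"z":0.3,"roll":0,"fingers":1},{"x":6.2,"y":16,"z":0.1,"roll":0,"fingers":1},{"x":7.9,"y":18.3,"z":-0.1,"roll":0,"fingers":1},{"x":9.7,"y":20.6,"z":-0.3,"roll":0,"fingers":1}]'
cat > f.py <<'E'
from h import *
import sys
a=float(sys.argv[1]);t=np.radians(44.5-a);r=np.array([np.cos(t),np.sin(t)]);c=np.array([np.sin(t),-np.cos(t)])
F=[]
for i in range(5):
    s=bot.state();f=s['wrist_force'];F.append([f[:2]@r,f[:2]@c,f[2]]);bot.camera('side')
F=np.array(F);print('rad,tan,z per read',F.round(1).tolist(),'mean last3',F[2:].mean(0).round(2)); print(s['position'].round(4))
E
python3 f.py 264
```

```text
time_s: 15.85
position: [0.4784, -0.0634, 0.1926]
eef_rot: [-0.0, 0.701, 0.713, -0.001]
wrist_force: [-2.0, -4.6, -5.5]
gripper_width: 0.018
grasp_force: 25.5
rad,tan,z per read [[-1.4, -4.9, -5.5], [-2.3, -4.0, -6.1], [-3.3, -2.7, -8.7], [-2.4, -3.5, -8.4], [-3.6, -3.8, -9.2]] mean last3 [-3.11 -3.32 -8.77]
[ 0.4786 -0.063   0.1927]
```

```bash
python3 -m handwheel '[{"x":1.9,"y":2.2,"z":-0.5,"roll":0,"fingers":1},{"x":3.9,"y":4.2,"z":-1,"roll":0,"fingers":1},{"x":6,"y":6.2,"z":-1.2,"roll":0,"fingers":1},{"x":8.2,"y":8.1,"z":-1.4,"roll":0,"fingers":1},{"x":10.5,"y":9.8,"z":-1.6,"roll":0,"fingers":1},{"x":12.9,"y":11.4,"z":-1.8,"roll":0,"fingers":1},{"x":15.4,"y":12.9,"z":-2,"roll":0,"fingers":1},{"x":17.9,"y":14.2,"z":-2.2,"roll":0,"fingers":1}]'
python3 f.py 288; python3 tab.py 288 312 3;python3 tab.py 312 336 3;python3 tab.py 336 360 3
```

```text
time_s: 17.1
position: [0.497, -0.0481, 0.1908]
eef_rot: [-0.0, 0.701, 0.713, 0.0]
wrist_force: [-5.5, -0.5, 1.5]
gripper_width: 0.0182
grasp_force: 26.3
rad,tan,z per read [[2.0, -5.2, 1.5], [1.1, -3.2, 1.2], [1.9, -2.4, 2.1], [2.1, -0.6, 0.4], [1.4, 0.0, -0.0]] mean last3 [ 1.8  -1.    0.81]
[ 0.4972 -0.0481  0.1908]
291.0 [2.6 1.2] -0.2
294.0 [5.3 2.3] -0.4
297.0 [8.  3.2] -0.6
300.0 [10.8  4. ] -0.8
303.0 [13.6  4.7] -1.0
306.0 [16.4  5.2] -1.2
309.0 [19.3  5.5] -1.4
312.0 [22.1  5.7] -1.6
315.0 [2.9 0.1] -0.2
318.0 [ 5.8 -0.1] -0.4
321.0 [ 8.6 -0.3] -0.6
324.0 [11.5 -0.7] -0.8
327.0 [14.3 -1.3] -1.0
330.0 [17.1 -1.9] -1.2
333.0 [19.9 -2.8] -1.4
336.0 [22.6 -3.8] -1.6
339.0 [ 2.7 -1.1] -0.2
342.0 [ 5.2 -2.4] -0.4
345.0 [ 7.8 -3.8] -0.6
348.0 [10.2 -5.3] -0.8
351.0 [12.6 -7. ] -1.0
354.0 [14.8 -8.7] -1.2
357.0 [ 17.  -10.6] -1.4
360.0 [ 19.1 -12.6] -1.6
```

```bash
python3 -m handwheel '[{"x":2.6,"y":1.2,"z":-0.2,"roll":0,"fingers":1},{"x":5.3,"y":2.3,"z":-0.4,"roll":0,"fingers":1},{"x":8,"y":3.2,"z":-0.6,"roll":0,"fingers":1},{"x":10.8,"y":4,"z":-0.8,"roll":0,"fingers":1},{"x":13.6,"y":4.7,"z":-1,"roll":0,"fingers":1},{"x":16.4,"y":5.2,"z":-1.2,"roll":0,"fingers":1},{"x":19.3,"y":5.5,"z":-1.4,"roll":0,"fingers":1},{"x":22.1,"y":5.7,"z":-1.6,"roll":0,"fingers":1}]'
python3 f.py 312
```

```text
time_s: 18.35
position: [0.519, -0.0424, 0.1892]
eef_rot: [-0.0, 0.701, 0.713, 0.0]
wrist_force: [-4.7, 1.9, 2.7]
gripper_width: 0.0182
grasp_force: 26.5
rad,tan,z per read [[2.2, -4.6, 2.7], [2.7, -3.5, 2.5], [2.9, -2.4, 1.8], [2.6, 0.3, 1.6], [4.3, 0.3, 1.0]] mean last3 [ 3.27 -0.61  1.46]
[ 0.5192 -0.0424  0.1893]
```

```bash
python3 -m handwheel '[{"x":2.9,"y":0.3,"z":-0.2,"roll":0,"fingers":1},{"x":5.8,"y":0.1,"z":-0.4,"roll":0,"fingers":1},{"x":8.6,"y":-0.1,"z":-0.6,"roll":0,"fingers":1},{"x":11.5,"y":-0.5,"z":-0.8,"roll":0,"fingers":1},{"x":14.3,"y":-1.1,"z":-1,"roll":0,"fingers":1},{"x":17.1,"y":-1.7,"z":-1.2,"roll":0,"fingers":1},{"x":19.9,"y":-2.6,"z":-1.4,"roll":0,"fingers":1},{"x":22.6,"y":-3.6,"z":-1.6,"roll":0,"fingers":1}]'
python3 f.py 336
```

```text
time_s: 19.6
position: [0.5416, -0.046, 0.1876]
eef_rot: [-0.0, 0.701, 0.713, 0.0]
wrist_force: [-2.6, 5.5, 3.3]
gripper_width: 0.0182
grasp_force: 26.5
rad,tan,z per read [[4.2, -4.5, 3.3], [3.0, -3.4, 2.0], [3.9, -2.2, 1.6], [3.4, -1.5, 0.5], [4.0, -1.4, 0.5]] mean last3 [ 3.78 -1.7   0.86]
[ 0.5418 -0.0461  0.1877]
```

```bash
python3 -m handwheel '[{"x":2.9,"y":-1,"z":-0.2,"roll":0,"fingers":1},{"x":5.4,"y":-2.3,"z":-0.4,"roll":0,"fingers":1},{"x":8,"y":-3.7,"z":-0.6,"roll":0,"fingers":1},{"x":10.4,"y":-5.2,"z":-0.8,"roll":0,"fingers":1},{"x":12.8,"y":-6.8,"z":-1,"roll":0,"fingers":1},{"x":15,"y":-8.5,"z":-1.2,"roll":0,"fingers":1},{"x":17.2,"y":-10.4,"z":-1.4,"roll":0,"fingers":1},{"x":19.3,"y":-12.4,"z":-1.6,"roll":0,"fingers":1}]'
python3 f.py 360; python3 tab.py 0 24 3;python3 tab.py 24 48 3;python3 tab.py 48 72 3
```

```text
time_s: 20.85
position: [0.5608, -0.0586, 0.186]
eef_rot: [-0.0, 0.701, 0.713, 0.0]
wrist_force: [-1.6, 5.4, 2.6]
gripper_width: 0.0183
grasp_force: 26.4
rad,tan,z per read [[2.7, -5.0, 2.6], [2.7, -3.8, 1.7], [2.7, -1.1, 1.8], [4.1, -0.8, 0.6], [4.1, -1.1, 0.8]] mean last3 [ 3.62 -1.    1.1 ]
[ 0.561  -0.0588  0.1861]
3.0 [ 2.  -2.1] -0.2
6.0 [ 3.8 -4.3] -0.4
9.0 [ 5.5 -6.6] -0.6
12.0 [ 7.2 -9. ] -0.8
15.0 [  8.6 -11.5] -1.0
18.0 [ 10. -14.] -1.2
21.0 [ 11.2 -16.6] -1.4
24.0 [ 12.3 -19.3] -1.6
27.0 [ 0.9 -2.7] -0.2
30.0 [ 1.7 -5.5] -0.4
33.0 [ 2.4 -8.3] -0.6
36.0 [  2.9 -11.1] -0.8
39.0 [  3.2 -14. ] -1.0
42.0 [  3.4 -16.9] -1.2
45.0 [  3.5 -19.7] -1.4
48.0 [  3.4 -22.6] -1.6
51.0 [-0.3 -2.9] -0.2
54.0 [-0.7 -5.7] -0.4
57.0 [-1.2 -8.5] -0.6
60.0 [ -1.9 -11.3] -0.8
63.0 [ -2.7 -14.1] -1.0
66.0 [ -3.7 -16.8] -1.2
69.0 [ -4.8 -19.5] -1.4
72.0 [ -6.1 -22. ] -1.6
```

```bash
python3 -m handwheel '[{"x":2,"y":-2.1,"z":-0.2,"roll":0,"fingers":1},{"x":3.8,"y":-4.3,"z":-0.4,"roll":0,"fingers":1},{"x":5.5,"y":-6.6,"z":-0.6,"roll":0,"fingers":1},{"x":7.2,"y":-9,"z":-0.8,"roll":0,"fingers":1},{"x":8.6,"y":-11.5,"z":-1,"roll":0,"fingers":1},{"x":10,"y":-14,"z":-1.2,"roll":0,"fingers":1},{"x":11.2,"y":-16.6,"z":-1.4,"roll":0,"fingers":1},{"x":12.3,"y":-19.3,"z":-1.6,"roll":0,"fingers":1}]'
python3 f.py 24
```

```text
time_s: 22.1
position: [0.5733, -0.0781, 0.1844]
eef_rot: [0.0, 0.701, 0.713, 0.0]
wrist_force: [0.1, 4.6, 2.2]
gripper_width: 0.0182
grasp_force: 26.3
rad,tan,z per read [[1.7, -4.3, 2.2], [3.4, -3.8, 1.6], [3.0, -1.0, 1.2], [3.1, -0.3, 0.9], [4.2, -0.8, 0.5]] mean last3 [ 3.42 -0.68  0.9 ]
[ 0.5733 -0.0784  0.1844]
```

```bash
python3 -m handwheel '[{"x":0.9,"y":-2.7,"z":-0.2,"roll":0,"fingers":1},{"x":1.7,"y":-5.5,"z":-0.4,"roll":0,"fingers":1},{"x":2.4,"y":-8.3,"z":-0.6,"roll":0,"fingers":1},{"x":2.9,"y":-11.1,"z":-0.8,"roll":0,"fingers":1},{"x":3.2,"y":-14,"z":-1,"roll":0,"fingers":1},{"x":3.4,"y":-16.9,"z":-1.2,"roll":0,"fingers":1},{"x":3.5,"y":-19.7,"z":-1.4,"roll":0,"fingers":1},{"x":3.4,"y":-22.6,"z":-1.6,"roll":0,"fingers":1}]'
python3 f.py 48
```

```text
time_s: 23.35
position: [0.5766, -0.1006, 0.1828]
eef_rot: [0.0, 0.701, 0.713, 0.0]
wrist_force: [2.7, 4.5, 1.2]
gripper_width: 0.0184
grasp_force: 26.3
rad,tan,z per read [[2.4, -4.6, 1.2], [3.3, -3.0, 1.8], [1.8, -2.0, -0.1], [3.9, -1.6, 0.6], [3.4, -0.7, -0.1]] mean last3 [ 3.04 -1.41  0.12]
[ 0.5765 -0.101   0.1828]
```

```bash
python3 -m handwheel '[{"x":-0.3,"y":-2.9,"z":-0.2,"roll":0,"fingers":1},{"x":-0.7,"y":-5.7,"z":-0.4,"roll":0,"fingers":1},{"x":-1.2,"y":-8.5,"z":-0.6,"roll":0,"fingers":1},{"x":-1.9,"y":-11.3,"z":-0.8,"roll":0,"fingers":1},{"x":-2.7,"y":-14.1,"z":-1,"roll":0,"fingers":1},{"x":-3.7,"y":-16.8,"z":-1.2,"roll":0,"fingers":1},{"x":-4.8,"y":-19.5,"z":-1.4,"roll":0,"fingers":1},{"x":-6.1,"y":-22,"z":-1.6,"roll":0,"fingers":1}]'
python3 f.py 72;python3 tab.py 72 96 3;python3 tab.py 96 120 3;python3 tab.py 120 144 3
```

```text
time_s: 24.6
position: [0.5704, -0.1228, 0.1812]
eef_rot: [0.0, 0.701, 0.713, 0.0]
wrist_force: [3.9, 3.0, 1.0]
gripper_width: 0.0181
grasp_force: 26.3
rad,tan,z per read [[2.1, -4.5, 1.0], [1.9, -4.0, 1.3], [2.7, -1.2, 1.1], [2.1, -1.3, 1.7], [3.6, -1.7, 2.0]] mean last3 [ 2.82 -1.39  1.61]
[ 0.5702 -0.1231  0.1812]
75.0 [-1.4 -2.5] -0.2
78.0 [-2.9 -5. ] -0.4
81.0 [-4.6 -7.3] -0.6
84.0 [-6.3 -9.6] -0.8
87.0 [ -8.2 -11.8] -1.0
90.0 [-10.2 -13.8] -1.2
93.0 [-12.3 -15.8] -1.4
96.0 [-14.5 -17.6] -1.6
99.0 [-2.3 -1.7] -0.2
102.0 [-4.7 -3.3] -0.4
105.0 [-7.2 -4.8] -0.6
108.0 [-9.7 -6.2] -0.8
111.0 [-12.3  -7.4] -1.0
114.0 [-15.   -8.5] -1.2
117.0 [-17.7  -9.4] -1.4
120.0 [-20.5 -10.2] -1.6
123.0 [-2.8 -0.6] -0.2
126.0 [-5.6 -1.1] -0.4
129.0 [-8.5 -1.5] -0.6
132.0 [-11.4  -1.7] -0.8
135.0 [-14.3  -1.7] -1.0
138.0 [-17.1  -1.6] -1.2
141.0 [-20.   -1.4] -1.4
144.0 [-22.8  -1. ] -1.6
```

```bash
python3 -m handwheel '[{"x":-1.4,"y":-2.5,"z":-0.2,"roll":0,"fingers":1},{"x":-2.9,"y":-5,"z":-0.4,"roll":0,"fingers":1},{"x":-4.6,"y":-7.3,"z":-0.6,"roll":0,"fingers":1},{"x":-6.3,"y":-9.6,"z":-0.8,"roll":0,"fingers":1},{"x":-8.2,"y":-11.8,"z":-1,"roll":0,"fingers":1},{"x":-10.2,"y":-13.8,"z":-1.2,"roll":0,"fingers":1},{"x":-12.3,"y":-15.8,"z":-1.4,"roll":0,"fingers":1},{"x":-14.5,"y":-17.6,"z":-1.6,"roll":0,"fingers":1}]'
python3 f.py 96
```

```text
time_s: 25.85
position: [0.5563, -0.14, 0.1797]
eef_rot: [0.0, 0.701, 0.713, 0.0]
wrist_force: [6.6, 2.7, 0.3]
gripper_width: 0.0181
grasp_force: 26.3
rad,tan,z per read [[2.0, -6.8, 0.3], [2.0, -6.0, 0.6], [1.8, -4.4, 2.0], [1.1, -4.3, 0.6], [2.1, -5.4, 2.2]] mean last3 [ 1.66 -4.67  1.57]
[ 0.5561 -0.1402  0.1797]
```

Contact was felt somewhere in the last 24°. I'll hold and average the force to estimate the load.

```bash
python3 f.py 96; python3 f.py 96; python3 f.py 96
```

```text
rad,tan,z per read [[2.1, -4.7, 2.1], [1.6, -4.7, 2.5], [2.2, -4.1, 2.5], [2.0, -5.3, 2.3], [1.4, -4.0, 2.4]] mean last3 [ 1.89 -4.46  2.38]
[ 0.556  -0.1402  0.1796]
rad,tan,z per read [[1.9, -4.6, 1.0], [2.4, -5.0, 1.8], [2.1, -5.6, 2.0], [2.3, -5.0, 2.7], [1.2, -4.6, 2.9]] mean last3 [ 1.88 -5.05  2.53]
[ 0.556  -0.1402  0.1797]
rad,tan,z per read [[2.2, -4.6, 2.4], [2.1, -4.8, 2.7], [1.0, -4.5, 2.6], [2.0, -4.5, 2.8], [1.9, -4.7, 2.2]] mean last3 [ 1.63 -4.56  2.55]
[ 0.556  -0.1402  0.1796]
```

```bash
python3 -m handwheel '[{"x":-0.3,"y":-0.2,"z":0,"roll":0,"fingers":1},{"x":-0.6,"y":-0.4,"z":0,"roll":0,"fingers":1},{"x":-0.9,"y":-0.7,"z":-0.1,"roll":0,"fingers":1},{"x":-1.2,"y":-0.9,"z":-0.1,"roll":0,"fingers":1},{"x":-1.5,"y":-1.1,"z":-0.1,"roll":0,"fingers":1},{"x":-1.8,"y":-1.3,"z":-0.2,"roll":0,"fingers":1},{"x":-2.1,"y":-1.5,"z":-0.2,"roll":0,"fingers":1},{"x":-2.3,"y":-1.7,"z":-0.2,"roll":0,"fingers":1}]'
python3 f.py 99; python3 f.py 99
```

```text
time_s: 27.85
position: [0.554, -0.1418, 0.1795]
eef_rot: [0.0, 0.701, 0.713, 0.0]
wrist_force: [6.0, 1.8, 1.2]
gripper_width: 0.0184
grasp_force: 26.4
rad,tan,z per read [[2.0, -5.9, 1.2], [3.0, -6.5, 1.7], [2.3, -5.7, 2.7], [2.5, -6.2, 1.9], [2.0, -6.4, 1.6]] mean last3 [ 2.28 -6.08  2.08]
[ 0.554  -0.1418  0.1795]
rad,tan,z per read [[2.7, -6.3, 1.9], [1.8, -5.7, 1.1], [1.6, -6.2, 1.4], [1.4, -6.0, 1.8], [2.1, -6.0, 2.2]] mean last3 [ 1.7  -6.07  1.79]
[ 0.554  -0.1418  0.1795]
```

The load is about 30–35 N. I'll relax the tool about 0.5 mm, open, and lift straight up.

```bash
python3 -m handwheel '[{"x":0.4,"y":0.3,"z":0,"roll":0,"fingers":1},{"x":0.4,"y":0.3,"z":0,"roll":0,"fingers":0.6},{"x":0.4,"y":0.3,"z":0,"roll":0,"fingers":0.4},{"x":0.4,"y":0.3,"z":0,"roll":0,"fingers":0.4},{"x":0.4,"y":0.3,"z":10,"roll":0,"fingers":0.4},{"x":0.4,"y":0.3,"z":40,"roll":0,"fingers":0.4},{"x":0.4,"y":0.3,"z":80,"roll":0,"fingers":0.4},{"x":0.4,"y":0.3,"z":120,"roll":0,"fingers":0.4}]'
python3 - <<'E'
from h import *
s=bot.state();print(s['position'],s['wrist_force'])
f=lambda a:cv2.resize(a[:,:,::-1],None,fx=2.2,fy=2.2,interpolation=3)
cv2.imwrite('pics/z5.png',np.hstack([f(bot.camera('scene')[150:330,220:400]),f(bot.camera('side')[130:310,240:420])]))
E
```

```text
time_s: 29.35
position: [0.5538, -0.1416, 0.3014]
eef_rot: [0.0, 0.701, 0.713, 0.0]
wrist_force: [0.3, 0.3, -0.1]
gripper_width: 0.0515
grasp_force: 0.0
[ 0.55379342 -0.14162183  0.30136014] [ 0.31367972  0.26912382 -0.12524196]
```

View pics/z5.png

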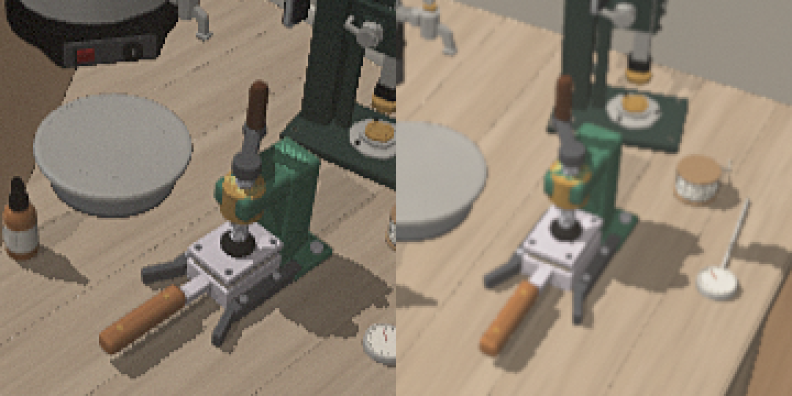

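The pad is down on the cover at (238,242), the mould is home, the knob is free, and nothing else has moved.

```bash
python3 -c "
from station import bot
print(bot.hand_in())"
```

```text
the job is handed in; nothing more can be done
None
```

The mould is home against the post and clamped at an estimated 30–35 N by feel, the robot is clear, the bystanders looked undisturbed, and the job was handed in at about 29 s; hand-in returned no verdict.

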